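# Refit the kiln burner knob and hold it in

## Robot

A 6-joint arm with a two-finger parallel gripper is mounted at the origin on the work surface. World frame = base frame: x ahead of the robot, y to its left, z up, the work surface at z = 0. Lengths are in mm, angles in rad, forces in N, time in s.
With the tool pointing down it reaches from about 350 to 775 mm from the base axis. Payload 7.3 kg.
Tool frame: the origin (TCP) lies midway between the tips of the shut fingers; the grasp point (between the pads) lies 19 mm behind it; z points along the fingers, y is the line along which they close (so a half turn about z gives the same grasp; the last joint's range is limited). The gripper opens to 92 mm and grips with 3 to 60 N. Pads are 19 mm wide; open, the fingers measure 130 mm over their backs; the gripper's body (75 mm by 190 mm) begins 47 mm behind the grasp point.
Start: joints at [0.981, 0.342, 1.524, -0, 1.275, -0.146], TCP at [225.41, 474.168, 226.741] pointing down, gripper open.
Joint ranges: [-2.53, 2.53], [-0.77, 2.02], [0.04, 2.7], [-1, 4.14], [0.28, 2.66], [-3.11, 3.11]. Speed limits (rad/s): [2.57, 2.57, 3.14, 3.14, 3.14, 3.14].

## Interface

Orientations are given as [roll, pitch, yaw] about the fixed x, y, z axes, in that order (R = Rz(yaw) Ry(pitch) Rx(roll)).
In Python, from plant import * gives the robot as it stands.
- The arm moves only by the tool step_arm, never from a script. Its argument "deltas" is one flat list of numbers, 5 for each row, row after row: the shift along the world's x, y, z in mm, then the turn about the world's z in degrees, then the finger opening in mm, from 0 to 91.8. In form: [tx, ty, tz, turn, gripper, tx, ty, tz, turn, gripper, ...]. A call has exactly 10 rows; each row shifts and turns the commanded pose from where the row before left it; what a row does not reach is not made up. A row lasts 1/8 s, in which the tool goes at most 62.5 mm and 10.7 degrees, less where a joint would pass 70% of its speed; a pose out of reach is approached as far as the arm can. A call is refused whole if a number of a shift passes 62.5 or a number of a turn 10.7, either way. A call with a gripper value outside its range is refused whole. The fingers move at their own pace and stop on an object; the grip force is fixed at half the most. Time passes only in rows, so rows that do not move let the fingers close, or fill a call up. It gives the time, the measured TCP pose, the force, the opening and the grip force at its end, in the units of the state.
- get_obs(): the state, without advancing time (a new reading comes with each control period).
- capture(name): name is "scene" or "top"; returns the picture (384x512x3 uint8, red, green, blue); there is no depth.
- camera_params(name): a dict with "mtx" (3x3 intrinsics, pixels), "rvec" (rotation vector, rad) and "tvec" (3), from world to camera coordinates, as OpenCV has them. Camera axes: x right, y down, z forward; pixel columns grow to the right and rows downward; lengths in mm; the calibration is good to about 2 mm. A picture is of the moment at which its call begins. camera_params takes no time and is no camera call.
- close_job(): hands the job in; it is judged then, once.
The state is a dict: "time": time; "joint_positions": joint angles; "dq": joint speeds; "tau": joint torques, N m; "tool_pos": TCP position; "tcp_rot": TCP orientation; "contact_force": force on the tool from outside, world axes, zero at the start; "moment": the same for the moment, N m; "grip_width": finger opening in mm; "finger_force": force on a finger pad.
Only numpy, scipy, OpenCV 4.12 (cv2) and the standard library are available. Lean on these libraries where they do the work, as an engineer would, in place of code of your own. Each camera call takes 0.05 s, during which the arm holds its last target. There are 200 camera calls.

## Task

Get the kiln's burner control ready to light: first press the igniter's battery cap, which stands proud of the control box, fully home onto its collar. Then take the pointer knob from the table, turn it so that its D-shaped bore matches the flat of the shaft, push it fully home on the shaft and on in against the shaft's spring as far as it goes, and keep it pushed in: you finish with the robot still holding the knob pressed in. Leave everything else on the table where it is.

Things in the scene. Friction and masses are not known exactly. Their poses are not given: they have to be found in the camera images.
- control_box: grey sheet-metal burner control box fixed on the table, 180 (x) x 260 (y) x 60 mm high; origin at the centre of its underside. On its flat top, in its own axes: the D-shaft at (-30, -60) mm, the battery cap at (-30, +70) mm, and low fittings up to 10 mm high: a dial gauge at (50, 0) and a small pilot lamp. Pipe stubs leave its back (+x)
- shaft_tip (a point): centre of the tip of the upright brass D-shaft on the control box; z up, x square out through the flat. 20 mm diameter, a flat 5.5 mm from the axis along its whole length. Tip 36 mm above the box top (96 mm above the table) when out; last 3 mm tapered by 2 mm a side. Its angle varies; it turns only stiffly (0.15 N m)
- shaft_press (a joint): how far the shaft is pushed down into the box, in m: 0 = out (as at the start), 0.008 = fully in. A spring pushes it back up: about 5 N to start it moving, 10 N fully in; it springs out when let go
- knob: loose dark grey plastic pointer knob, right way up on the table, 90 g. Round skirt 60 mm across, 10 mm high; on it a grip bar with flat sides, 32 mm wide, from 10 to 36 mm above the underside, along the knob x from -26 mm to a pointed nose at +38 mm (taper from +26). Origin at the centre of its underside, z up, x towards the nose
- bore_end (a point): centre of the closed end of the knob's D-shaped bore, 24 mm above the underside on the knob axis; same axes as the knob. Bore open below, 22.5 mm diameter, flat 6.75 mm from the axis on the nose's side: the knob's x must point as the shaft's x. Fully on: shaft tip at this point, knob underside 12 mm above the box top with the shaft out, 4 mm with it fully in
- cap_top (a point): centre of the top face of the igniter's battery cap: black round head 36 mm across, 8 mm thick, on a white stem, above a steel collar (48 mm across, 4 mm high) on the control box; top 72 mm above the table when fully home, 7 to 10 mm higher at the start
- igniter_cap (a joint): how far the cap is pressed down, in m: 0 = fully up, 0.010 = fully home, head against the collar. Moves with about 6 N of friction and stays where it is left
- round_knob: bystander: plain dark grey round knob, 54 mm across, 30 mm tall, no bar and no nose; does not fit this shaft. Origin at the centre of its underside
- cup: bystander: blue ceramic cup, 76 mm across, 80 mm tall, origin under its centre
- glaze_jar: bystander: closed glaze jar, 68 mm across, 100 mm tall, origin under its centre
- bud_vase: bystander: small terracotta vase, 72 mm across, 88 mm tall, origin under its centre
- bowl: bystander: white ceramic bowl, 120 mm across, 50 mm tall, origin under its centre
- brush: bystander: glaze brush lying flat, handle to its own -x
- rib: bystander: flat wooden potter's rib, 45 x 90 x 8 mm, origin at the centre of its underside
Mind the look-alikes: they are no part of the job. Leave any red or turquoise look-alike of the knob alone.

How it is judged (in metres and radians):
On the way, in this order (a step that is already met when the one before it is completed fails the run):
1. the igniter cap is pressed fully home (value of joint igniter_cap above 0.0085 m), for 0.2 s.
2. the cap still home, the pointer knob is fully on the D-shaft (value of joint igniter_cap above 0.0085 m and z of shaft_tip in the frame of knob above 0.0215 m and horizontal distance between shaft_tip and knob below 0.004 m and angle between the x axis of knob and the x axis of shaft_tip, either way round below 0.25 rad and angle between knob's own z axis and vertical below 0.12 rad), for 0.2 s.
At the end, for the whole second after the job is handed in: the cap is home (within 1.5 mm), the knob sits fully on the D-shaft (tip at least 21.5 of 24 mm into the bore, axes within 4 mm, flats matched within 0.25 rad, upright within 0.12 rad), and the fingers keep it pushed in: shaft at least 5 of 8 mm in, fingers on the knob with more than 2 N (all of step 2 and value of joint shaft_press above 0.005 m and contact force between the fingers and knob above 2 N); the arm keeps its last pose, push and grip.
It fails at once if a bystander is moved by more than 40 mm (distance of any of round_knob, cup, glaze_jar, bud_vase, bowl, brush, rib from where it was at the start of the episode above 0.04 m).
It also fails if it takes over 54 s, if anything falls off the work surface, if the arm or the gripper's body presses on something with over 40 N, if the wrist force passes 120 N, or if a joint passes its speed limit or range.

## Working session

There is one attempt and no reset: what is moved stays moved. The work goes in short steps, Python scripts to look and compute and a tool call to move; the robot and the scene stay as the last step left them, time stands still between calls to the robot, and variables do not carry over. Pictures are saved under pics/ and viewed, at most 10 in all, crops included, and the job is handed in when it is done.

Besides the shell and the picture viewer there is one more tool, called after ">>>" by a JSON object that holds its "op" and its "data", one argument or row to a line. step_arm: Moves the arm, as the interface text tells. Its arguments: {"type":"object","properties":{"deltas":{"type":"array","items":{"type":"number"}}},"required":["deltas"]}

```bash
mkdir -p pics; ls; python3 - <<'E'
from plant import *
import cv2
for n in("scene","top"):
    cv2.imwrite(f"pics/{n}0.png",capture(n)[:,:,::-1]); p=camera_params(n); print(n,p)
print(get_obs())
E
```

```text
pics
scene {'mtx': array([[352.41317546,   0.        , 254.68400115],
       [  0.        , 352.41317546, 195.14818911],
       [  0.        ,   0.        ,   1.        ]]), 'rvec': array([ 1.69345869,  2.09474145, -0.63181086]), 'tvec': array([ 135.10608537, -412.94525124, 1438.16356764])}
top {'mtx': array([[445.78196817,   0.        , 253.9824492 ],
       [  0.        , 445.78196817, 183.91095291],
       [  0.        ,   0.        ,   1.        ]]), 'rvec': array([ 2.13323283, -2.18985287,  0.12804399]), 'tvec': array([  -5.13371056,  583.27438725, 1240.45771218])}
{'time': 0.1, 'joint_positions': array([ 9.81022688e-01,  3.42634919e-01,  1.52492510e+00, -1.45013255e-06,
        1.27542120e+00, -1.45998819e-01]), 'dq': array([ 9.62359216e-04, -2.08509709e-03, -1.13435337e-03,  1.56892490e-03,
       -3.34932369e-05, -8.66520001e-04]), 'tau': array([ 1.92071093e-03, -4.32002628e+01, -2.44696069e+01,  7.20050535e-02,
        5.25848055e-02, -6.03579701e-05]), 'tool_pos': array([225.18029474, 473.84432463, 226.12261922]), 'tcp_rot': array([-3.14021866e+00, -2.00637908e-04,  2.69781812e+00]), 'contact_force': array([-0.44476439, -0.35318169, -0.40487251]), 'moment': array([-0.00208566, -0.00575664,  0.01751607]), 'finger_force': 0.0, 'grip_width': 92.21589497942794}
```

View pics/scene0.png

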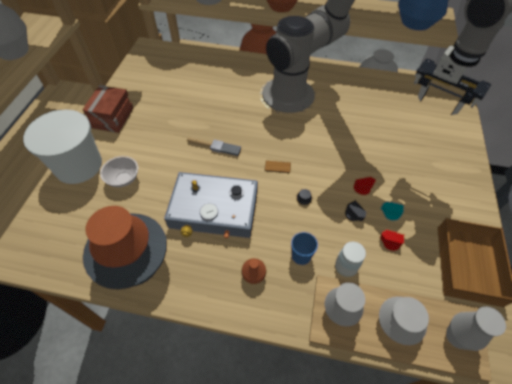

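View pics/top0.png

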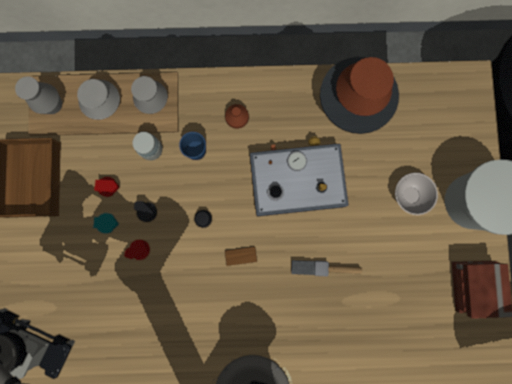

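The top view shows the control box at (298,180), with the black cap at (275,190) and the brass shaft at (322,187).

Things that could be taken for the knob, in top pixels:
- Dark, with a bar: (146,211). By the description this is the knob (scene (356,211)).
- Dark and round: (203,218). This is the bystander round_knob.
- Red: (106,186) and (137,250).
- Turquoise: (105,223).

I'll check the choice in one close crop.

```bash
python3 - <<'E'
import cv2,numpy as np
s=cv2.imread("pics/scene0.png");t=cv2.imread("pics/top0.png")
def c(i,u,v,w=25):return cv2.resize(i[v-w:v+w,u-w:u+w],(390,290) if 0 else (290,290),interpolation=cv2.INTER_CUBIC)
r=np.vstack([np.hstack([c(t,146,211),c(t,322,187,20)]),np.hstack([c(s,356,211),c(s,196,188,20)])])
cv2.imwrite("pics/crop1.png",r)
E
```

```text
(no output)
```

View pics/crop1.png

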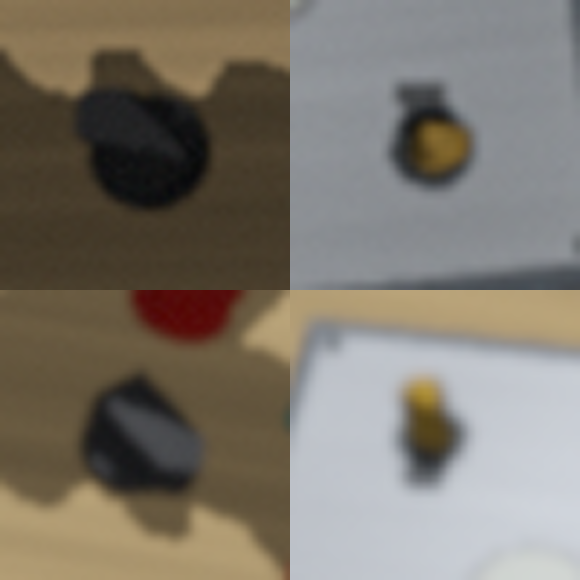

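The crop settles it: the dark knob at top (146,211) has the grip bar with a nose, and the brass tip is at top (322,187). Next I'll measure the box, cap, shaft and knob from both views.

```bash
cat > h.py <<'E'
from plant import *
import cv2, numpy as np
P={n:camera_params(n) for n in("scene","top")}
def ray(n,uv):
    p=P[n];R=cv2.Rodrigues(p["rvec"])[0];d=R.T@np.linalg.inv(p["mtx"])@np.array([*uv,1.]);return -R.T@p["tvec"],d/np.linalg.norm(d)
def onz(n,uv,z):
    c,d=ray(n,uv);return c+d*(z-c[2])/d[2]
def proj(n,X):
    p=P[n];return cv2.projectPoints(np.float64([X]).reshape(-1,1,3),p["rvec"],p["tvec"],p["mtx"],None)[0].reshape(-1,2)
def tri(a,b):
    (c1,d1),(c2,d2)=ray("scene",a),ray("top",b)
    s=np.linalg.lstsq(np.c_[d1,-d2],c2-c1,rcond=None)[0];p,q=c1+s[0]*d1,c2+s[1]*d2
    return (p+q)/2,np.linalg.norm(p-q)
def blob(mask,uv,r=15):
    m=np.zeros_like(mask);u,v=map(int,uv);m[v-r:v+r+1,u-r:u+r+1]=mask[v-r:v+r+1,u-r:u+r+1]
    k=cv2.findContours(m,cv2.RETR_EXTERNAL,cv2.CHAIN_APPROX_NONE)[0];return max(k,key=cv2.contourArea)
def cen(k):
    m=cv2.moments(k);return np.array([m["m10"],m["m01"]])/m["m00"]
E
python3 - <<'E'
from h import *
I={n:cv2.imread(f"pics/{n}0.png") for n in P}
for n in P: print(n,"cam",ray(n,(0,0))[0].round())
seed=dict(scene=dict(box=(212,204),shaft=(195,186),cap=(236,191),knob=(356,211)),top=dict(box=(298,178),shaft=(322,187),cap=(275,190),knob=(146,211)))
C={}
for n in P:
    hsv=cv2.cvtColor(I[n],cv2.COLOR_BGR2HSV);S,V=hsv[...,1],hsv[...,2]
    grey=cv2.morphologyEx(((S<60)&(V>100)).astype(np.uint8),cv2.MORPH_CLOSE,np.ones((15,15)))
    kb=blob(grey,seed[n]["box"],62)
    q=np.array([onz(n,p[0],60)[:2] for p in kb],np.float32);r=cv2.minAreaRect(q);print(n,"box",r)
    brass=((S>110)&(V>60)).astype(np.uint8);dark=(V<60).astype(np.uint8)
    C[n]=dict(shaft=cen(blob(brass,seed[n]["shaft"],9)),cap=cen(blob(dark,seed[n]["cap"],12)),knob=cen(blob((V<55).astype(np.uint8),seed[n]["knob"],15)))
    print(C[n])
    u,v=seed[n]["shaft"];print(V[v-7:v+8,u-8:u+9]);print(S[v-7:v+8,u-8:u+9])
for k in("shaft","cap","knob"): print(k,tri(C["scene"][k],C["top"][k]),[onz(n,C[n][k],z).round(1) for n in P for z in [{"shaft":96,"cap":80,"knob":20}[k]]])
E
```

```text
scene cam [1150.   98.  962.]
top cam [ 434.  -17. 1300.]
scene box ((618.4677734375, -162.12472534179688), (225.0221405029297, 301.43115234375), 4.620001792907715)
{'shaft': array([194.44444444, 185.42857143]), 'cap': array([236.44444444, 193.41666667]), 'knob': array([352.85543608, 212.04540024])}
[[201 201 201 199 194 187 188 188 186 187 197 202 203 204 205 205 206]
 [201 201 200 194 182 180 181 183 178 176 186 199 203 203 204 204 205]
 [202 202 198 185 173 168 172 177 173 167 174 194 201 203 204 204 205]
 [203 202 197 179 160 151 157 167 166 157 164 189 200 203 204 205 205]
 [203 202 198 180 148 126 132 146 147 140 152 182 198 203 205 206 206]
 [203 203 201 185 145 111 104 112 116 115 132 166 189 200 205 206 207]
 [203 203 201 186 145 106  90  90  91  93 106 135 169 192 203 207 208]
 [203 203 198 180 139 103  88  84  84  84  88 102 141 178 199 206 208]
 [204 203 195 171 127  94  84  84  84  83  81  88 122 166 194 205 208]
 [204 203 193 165 121  85  78  79  81  81  81  88 122 168 196 206 209]
 [203 202 194 169 128  82  67  68  71  73  76  92 137 179 200 208 209]
 [203 202 197 180 
[... 3468 characters left out ...]
26  19  15  12  12  14  12]
 [ 14  12  16  15  17  16  22  25  21  22  18  15  14  14  14  14  12]
 [ 14  12  16  14  12  13  16  16  16  14  15  14  14  12  12  14  14]
 [ 14  14  14  14  14  14  14  14  12  14  12  16  14  14  16  12  12]]
shaft (array([ 565.79516424, -209.70946485,   70.19590165]), np.float64(0.15798826453053935)) [array([ 582.7, -200.9,   96. ]), array([ 563. , -205.6,   96. ])]
cap (array([559.63341192, -78.30815741,  58.34213766]), np.float64(1.1181967664708905)) [array([573.7, -73.5,  80. ]), array([557.6, -77.8,  80. ])]
knob (array([515.67383759, 293.49409191,   5.87059429]), np.float64(7.001781443716033)) [array([525.8, 287.1,  20. ]), array([514.6, 293.7,  20. ])]
```

```bash
python3 - <<'E'
import cv2,numpy as np
s=cv2.imread("pics/scene0.png");t=cv2.imread("pics/top0.png")
a=cv2.resize(t[135:225,242:357],None,fx=6.5,fy=6.5,interpolation=cv2.INTER_NEAREST)[:,:747]
b=cv2.resize(s[168:243,160:265],None,fx=6.5,fy=6.5,interpolation=cv2.INTER_NEAREST)
cv2.imwrite("pics/boxT.png",a);cv2.imwrite("pics/boxS.png",b);print(a.shape,b.shape)
E
```

```text
(585, 747, 3) (488, 682, 3)
```

View pics/boxT.png

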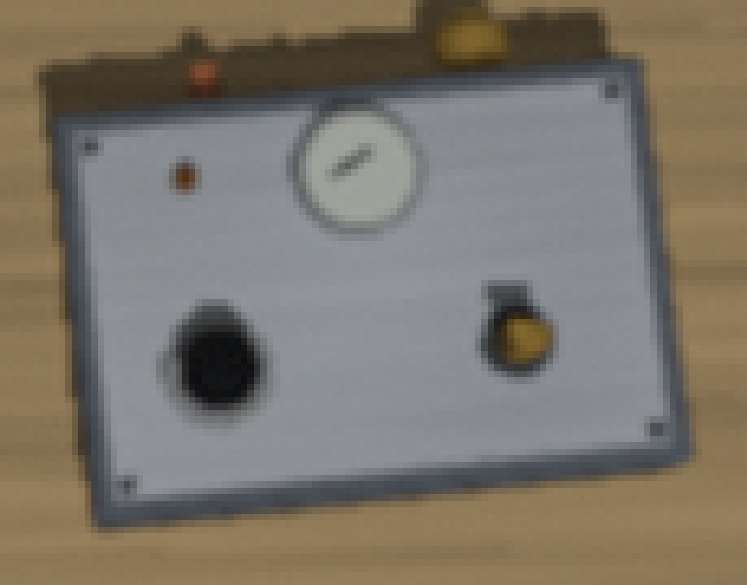

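View pics/boxS.png

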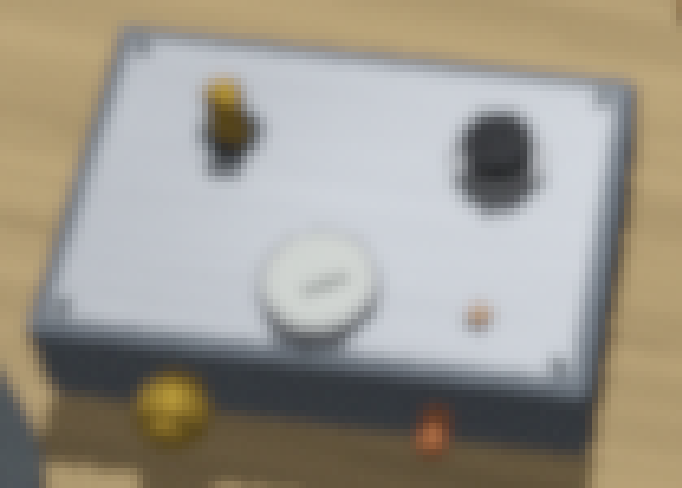

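The box's four corner screws show in both views: top crop (90,147), (612,91), (127,486), (657,428) and scene crop (140,45), (603,95), (62,305), (560,367). They give the box pose. I'll refine it and take radial edges around the shaft tip.

```bash
cat > box.py <<'E'
from h import *
I={n:cv2.imread(f"pics/{n}0.png") for n in P}
off=dict(top=(242,135),scene=(160,168))
# order: (-x+y),(−x−y),(+x+y),(+x−y)
scr=dict(top=[(127,486),(657,428),(90,147),(612,91)],scene=[(603,95),(140,45),(560,367),(62,305)])
def refine(n,c):
    u,v=np.array(c)/6.5-.5+off[n];g=cv2.cvtColor(I[n],cv2.COLOR_BGR2GRAY).astype(float)
    ui,vi=int(round(u)),int(round(v));w=g[vi-1:vi+2,ui-1:ui+2];w=np.clip(w.max()-w,0,None)
    yy,xx=np.mgrid[-1:2,-1:2];return np.array([ui+(w*xx).sum()/w.sum(),vi+(w*yy).sum()/w.sum()])
S={n:[refine(n,c) for c in scr[n]] for n in scr}
def boxpose(verbose=False):
    T=[np.array([onz("top",p,60.5) for p in S["top"]]),np.array([onz("scene",p,60.5) for p in S["scene"]])]
    out=[]
    for X in T:
        yaw=np.arctan2(*(X[2]-X[0]+X[3]-X[1])[[1,0]]),np.arctan2(*(-(X[0]-X[1]+X[2]-X[3])[[0]],(X[0]-X[1]+X[2]-X[3])[1]))
        out.append((X.mean(0)[:2],np.degrees(np.ravel(yaw)),np.linalg.norm(X[2]-X[0]),np.linalg.norm(X[0]-X[1])))
    if verbose:
        for o in out: print(o)
        for a,b in zip(S["scene"],S["top"]): print(tri(a,b))
    return out
E
python3 - <<'E'
from box import *
o=boxpose(True)
c=o[0][0];th=np.radians(np.mean(o[0][1]));R=np.array([[np.cos(th),-np.sin(th)],[np.sin(th),np.cos(th)]])
sh=c+R@[-30,-60];cp=c+R@[-30,70];print("shaft",sh,"cap",cp)
for n in P: print(n,proj(n,[*sh,96]),proj(n,[*sh,60]),proj(n,[*cp,80]),proj(n,[*cp,64]))
for n in P:
    hsv=cv2.cvtColor(I[n],cv2.COLOR_BGR2HSV).astype(np.float32)
    c0=proj(n,[*sh,96])[0]
    for d in range(0,360,20):   # world direction at z=96 plane
        a=np.radians(d);r=np.arange(0,16,1.);X=np.c_[sh[0]+r*np.cos(a),sh[1]+r*np.sin(a),np.full(16,96.)]
        q=proj(n,X).astype(np.float32)
        s=cv2.remap(hsv[...,1],q[:,0:1],q[:,1:2],cv2.INTER_LINEAR).ravel();v=cv2.remap(hsv[...,2],q[:,0:1],q[:,1:2],cv2.INTER_LINEAR).ravel()
        k=np.argmax(s<85) if (s<85).any() else 99
        print(n,d,"S",k,"V",v.astype(int))
E
```

```text
Traceback (most recent call last):
  File "box.py", line 16, in boxpose
    out.append((X.mean(0)[:2],np.degrees(np.ravel(yaw)),np.linalg.norm(X[2]-X[0]),np.linalg.norm(X[0]-X[1])))
                                         ~~~~~~~~^^^^^
ValueError: setting an array element with a sequence. The requested array has an inhomogeneous shape after 1 dimensions. The detected shape was (2,) + inhomogeneous part.
```

```bash
python3 - <<'E'
s=open("box.py").read()
i=s.index("        yaw=");j=s.index("        out.append")
s=s[:i]+"        ex=X[2]-X[0]+X[3]-X[1];ey=X[0]-X[1]+X[2]-X[3];yaw=[np.arctan2(ex[1],ex[0]),np.arctan2(-ey[0],ey[1])]\n"+s[j:]
open("box.py","w").write(s)
E
cat > sh.py <<'E'
from box import *
o=boxpose(True)
c=o[0][0];th=np.radians(np.mean(o[0][1]));R=np.array([[np.cos(th),-np.sin(th)],[np.sin(th),np.cos(th)]])
sh=c+R@[-30,-60];cp=c+R@[-30,70];print("shaft",sh,"cap",cp)
for n in P: print(n,proj(n,[*sh,96]),proj(n,[*sh,60]),proj(n,[*cp,80]),proj(n,[*cp,64]))
for n in P:
    hsv=cv2.cvtColor(I[n],cv2.COLOR_BGR2HSV).astype(np.float32)
    for d in range(0,360,20):   # world direction at z=96 plane
        a=np.radians(d);r=np.arange(0,16,1.);X=np.c_[sh[0]+r*np.cos(a),sh[1]+r*np.sin(a),np.full(16,96.)]
        q=proj(n,X).astype(np.float32)
        s=cv2.remap(hsv[...,1],q[:,0:1],q[:,1:2],cv2.INTER_LINEAR).ravel();v=cv2.remap(hsv[...,2],q[:,0:1],q[:,1:2],cv2.INTER_LINEAR).ravel()
        k=np.argmax(s<85) if (s<85).any() else 99
        print(n,d,"S",k,"V",v.astype(int))
E
python3 sh.py
```

```text
(array([ 591.85602905, -146.10259342]), array([4.83511857, 4.74960224]), np.float64(148.22464423119385), np.float64(229.7134674398393))
(array([ 592.19525149, -147.21751734]), array([5.11052296, 3.96159349]), np.float64(155.03917281527765), np.float64(231.4222907090457))
(array([508.41875353, -38.10929537,  62.56151157]), np.float64(0.5210707613015008))
(array([ 526.90982953, -266.77140971,   65.02815076]), np.float64(1.6863015574853912))
(array([657.51449254, -25.78844756,  53.31886299]), np.float64(0.10341418761060021))
(array([ 676.0948905 , -255.05226508,   59.94885471]), np.float64(1.9631210407772464))
shaft [ 566.97360727 -208.3991831 ] cap [556.11276062 -78.85366211]
scene [[193.6259022  180.88353453]] [[195.1978729  187.69856656]] [[236.10688599 188.45736542]] [[236.2952271  191.42617665]]
top [[323.25939517 185.28693273]] [[321.27669967 186.74911562]] [[275.47617371 191.09595993]] [[275.20234063 191.67443283]]
scene 0 S 14 V [176 172 168 164 160 153 146 138 131 124 118 112 107 106 105 105]
scene 20 S 99 V [176 173 170 167 164 159 153 148 142 134 125 117 109 103  98  92]
scen
[... 2050 characters left out ...]
1 123 124 125 126 125 123 119 112 104  93  81  71  69  69]
top 200 S 12 V [120 121 122 123 124 126 123 120 117 106  95  84  79  79  86 100]
top 220 S 10 V [120 120 121 122 121 121 119 116 109 103  98  93 100 108 119 131]
top 240 S 9 V [120 119 119 119 119 117 114 109 103 103 107 112 120 129 139 144]
top 260 S 8 V [120 118 117 115 114 112 109 105 106 110 115 124 133 144 145 146]
top 280 S 7 V [120 117 115 112 110 108 106 105 108 115 121 129 137 144 145 146]
top 300 S 6 V [120 117 112 107 103 101 100 104 111 120 129 136 143 144 144 144]
top 320 S 6 V [120 117 109 101  96  92  93  97 106 118 128 137 142 144 144 145]
top 340 S 6 V [120 116 108  99  90  80  72  73  88 102 115 125 135 140 144 147]
```

```bash
python3 - <<'E'
from h import *
I={n:np.mean([capture(n).astype(float) for _ in range(4)],0) for n in P}
np.savez("avg.npz",**I)
for n,(u,v) in dict(scene=(195,186),top=(322,187)).items():
    D=I[n][...,0]-I[n][...,2]
    print(n,"cols",u-6,"..",u+6)
    for r in range(v-7,v+8): print(r,D[r,u-6:u+7].round().astype(int),"|",I[n][r,u-6:u+7].max(-1).astype(int))
sh=np.array([567,-208.7])
for n in P:
    print(n,[proj(n,[*sh,z])[0].round(1) for z in (96,93,80,64,60)])
E
```

```text
scene cols 189 .. 201
179 [-11 -10  -6   2  11  14   8  -2  -8 -11 -12 -11 -12] | [200 199 194 187 187 188 186 187 197 202 203 204 204]
180 [-10  -7   5  25  47  56  43  15  -4 -10 -12 -11 -11] | [199 194 183 180 181 182 179 175 186 198 202 203 204]
181 [-10  -2  18  54  88 101  82  37   2  -9 -11 -11 -12] | [198 185 173 169 172 176 173 167 174 194 201 203 204]
182 [ -9  -2  22  65 100 112 101  50   7  -8 -10 -11 -11] | [197 178 159 150 158 166 166 157 164 189 200 203 204]
183 [-10  -6  11  48  86 100  94  50   8  -7 -11 -11 -11] | [198 180 147 126 132 145 147 139 152 181 198 203 205]
184 [-11  -8   2  28  63  78  75  42   8  -7 -10 -11 -12] | [200 185 144 109 103 111 115 113 131 165 188 200 205]
185 [-11 -10  -1  22  49  62  60  43  14  -4 -10 -12 -11] | [200 186 145 106  90  88  90  92 105 134 167 191 203]
186 [-11 -10  -2  20  46  58  58  51  27   2 -10 -11 -11] | [198 180 139 102  87  84  83  84  87 100 141 178 198]
187 [-12 -10  -3  19  45  56  57  54  36  10  -6 -11 -12] | [195 171 127  94  84  84  83  83  82  87 121 166 194]
188 [-12 -11  -6  12  36  48  53  51  35  10  -7 -11
[... 1734 characters left out ...]
 [117  78  51  56  73  85  83  75  66  76 112 138 145]
191 [-8 -8 -7 -5  2  8  7  0 -8 -8 -8 -8 -7] | [135 109  81  64  57  57  57  57  78 108 132 144 145]
192 [-8 -8 -7 -7 -7 -8 -8 -8 -8 -8 -9 -8 -8] | [145 135 121 108  91  81  83  92 112 134 144 145 144]
193 [-8 -8 -8 -8 -8 -8 -8 -8 -8 -9 -9 -8 -8] | [147 145 143 138 129 123 124 128 136 144 146 145 144]
194 [-8 -8 -7 -8 -8 -8 -8 -7 -8 -8 -9 -8 -8] | [146 146 147 145 145 144 144 144 145 145 145 144 145]
scene [array([193.5, 180.9]), array([193.7, 181.5]), array([194.2, 183.9]), array([194.9, 186.9]), array([195.1, 187.7])]
top [array([323.4, 185.3]), array([323.2, 185.4]), array([322.5, 185.9]), array([321.6, 186.6]), array([321.4, 186.7])]
```

The flat faces roughly world +x: in the top view its edge runs from (320,183.4) to (325,184.2), so about -8°. The shaft axis is at about (567,-208.5) and the cap at (556,-79). Next I'll close the fingers and go to the cap.

>>> {"op": "step_arm", "data": {
  "deltas": [30,-50,-5,0,0,30,-50,-5,0,0,30,-50,-5,0,0,30,-50,-5,0,0,30,-50,-5,0,0,30,-50,-5,0,0,30,-50,-5,0,0,30,-50,-5,0,0,30,-50,-5,0,0,30,-50,-5,0,0]
}}

```text
time: 1.75
tool_pos: [526.3, -27.7, 176.8]
tcp_rot: [3.141, 0.001, 2.697]
contact_force: [1.3, 0.7, 1.1]
grip_width: 1.1
finger_force: 0.0
```

>>> {"op": "step_arm", "data": {
  "deltas": [16,-26,-20,0,0,15,-27,-20,0,0,0,0,-20,0,0,0,0,-15,0,0,0,0,-8,0,0,0,0,-3,0,0,0,0,-3,0,0,0,0,0,0,0,0,0,0,0,0,0,0,0,0,0]
}}

```text
time: 3.0
tool_pos: [556.5, -78.9, 88.0]
tcp_rot: [3.141, 0.0, 2.698]
contact_force: [0.7, -0.3, -0.1]
grip_width: 0.7
finger_force: 0.0
```

>>> {"op": "step_arm", "data": {
  "deltas": [0,0,-3,0,0,0,0,-3,0,0,0,0,-3,0,0,0,0,-3,0,0,0,0,-2,0,0,0,0,-1,0,0,0,0,-1,0,0,0,0,0,0,0,0,0,0,0,0,0,0,0,0,0]
}}

```text
time: 4.25
tool_pos: [556.4, -78.8, 72.2]
tcp_rot: [3.142, 0.0, 2.698]
contact_force: [-1.6, 0.1, 6.4]
grip_width: 0.2
finger_force: 3.0
```

>>> {"op": "step_arm", "data": {
  "deltas": [0,0,-1,0,0,0,0,-1,0,0,0,0,-1,0,0,0,0,0,0,0,0,0,0,0,0,0,0,0,0,0,0,0,0,0,0,0,0,0,0,0,0,0,0,0,0,0,0,0,0,0]
}}

```text
time: 5.5
tool_pos: [556.6, -78.9, 72.0]
tcp_rot: [3.141, 0.002, 2.698]
contact_force: [-9.4, 2.5, 27.2]
grip_width: 0.5
finger_force: 13.4
```

The cap is home: it stops firmly at z = 72.0 with 27 N. I'll back off and look at the knob.

>>> {"op": "step_arm", "data": {
  "deltas": [0,0,20,0,92,0,0,40,0,91,0,10,45,0,91,0,30,30,0,91,0,30,0,0,91,0,30,0,0,91,0,0,0,0,91,0,0,0,0,91,0,0,0,0,91,0,0,0,0,91]
}}

```text
time: 6.75
tool_pos: [556.5, 20.4, 203.6]
tcp_rot: [-3.142, -0.0, 2.697]
contact_force: [0.3, 0.4, -0.4]
grip_width: 90.3
finger_force: 0.0
```

>>> {"op": "step_arm", "data": {
  "deltas": [0,0,20,0,91,0,0,40,0,91,0,10,45,0,91,0,30,30,0,91,0,30,0,0,91,0,30,0,0,91,0,0,0,0,91,0,0,0,0,91,0,0,0,0,91,0,0,0,0,91]
}}

```text
time: 8.0
tool_pos: [556.5, 120.4, 338.8]
tcp_rot: [3.142, 0.0, 2.697]
contact_force: [-0.4, 0.3, -0.1]
grip_width: 90.7
finger_force: 0.0
```

```bash
python3 - <<'E'
from h import *
I={n:np.mean([capture(n).astype(float) for _ in range(4)],0) for n in P}
np.savez("avg2.npz",**I)
def c(n,u,v,w=20):
    i=np.clip((I[n][v-w:v+w+1,u-w:u+w+1,::-1]-10)*1.8,0,255).astype(np.uint8)
    return cv2.resize(i,(400,400),interpolation=cv2.INTER_CUBIC)
cv2.imwrite("pics/knob2.png",np.hstack([c("top",146,211),c("scene",356,211)]))
for z in(0,10,36):print(z,[onz("top",(146,211),z).round(),onz("scene",(356,211),z).round()])
E
```

```text
0 [array([516., 296.,   0.]), array([506., 301.,   0.])]
10 [array([515., 294.,  10.]), array([513., 299.,  10.])]
36 [array([513., 288.,  36.]), array([531., 293.,  36.])]
```

View pics/knob2.png

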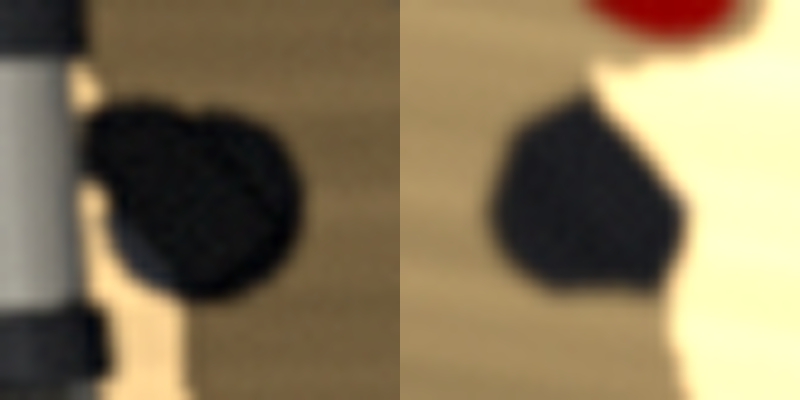

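The arm's shadow and links still cover the knob at top (146,211), so I'll move the arm aside to the -y side.

>>> {"op": "step_arm", "data": {
  "deltas": [-10,-55,0,0,91,-10,-55,0,0,91,-10,-55,0,0,91,-10,-55,0,0,91,-10,-55,0,0,91,-10,-55,0,0,91,-10,-55,0,0,91,-10,-55,0,0,91,-10,0,0,0,91,0,0,0,0,91]
}}

```text
time: 9.65
tool_pos: [466.0, -318.5, 338.8]
tcp_rot: [3.141, -0.0, 2.697]
contact_force: [1.1, 0.7, 0.0]
grip_width: 91.0
finger_force: 0.0
```

```bash
python3 - <<'E'
from h import *
I={n:np.mean([capture(n).astype(float) for _ in range(3)],0) for n in P}
np.savez("avg3.npz",**I)
def c(n,u,v,w=16):
    i=np.clip((I[n][v-w:v+w+1,u-w:u+w+1,::-1]-8)*2.2,0,255).astype(np.uint8)
    return cv2.resize(i,(396,396),interpolation=cv2.INTER_NEAREST)
cv2.imwrite("pics/knob3.png",np.hstack([c("top",146,211),c("scene",356,211)]))
E
```

```text
(no output)
```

View pics/knob3.png

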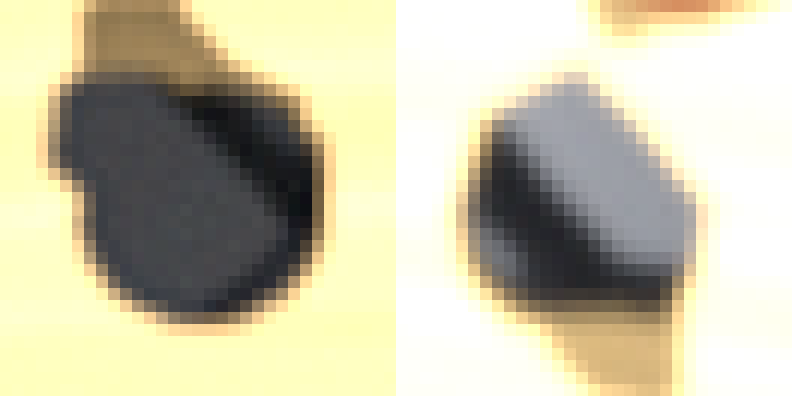

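The scene crop shows the bar's top face with its square end at upper left (about pixel (350,203)) and its nose at lower right (about (365,216)). In the top view the nose is at upper left (about (134,203)). So the nose points to +x, +y.

```bash
python3 - <<'E'
from h import *
I=np.load("avg3.npz")
for n,(u,v),lo,hi in(("scene",(356,211),62,115),("top",(146,211),33,60)):
    im=cv2.resize(I[n][v-16:v+17,u-16:u+17],None,fx=8,fy=8,interpolation=cv2.INTER_CUBIC)
    V=im.max(-1);sat=(im.max(-1)-im.min(-1))
    m=((V>lo)&(V<hi)&(sat<22)&(im[...,0]<=im[...,2]+6)).astype(np.uint8)
    m=cv2.morphologyEx(m,cv2.MORPH_OPEN,np.ones((9,9)))
    k=max(cv2.findContours(m,cv2.RETR_EXTERNAL,cv2.CHAIN_APPROX_NONE)[0],key=cv2.contourArea)
    px=(k[:,0]+.5)/8-.5+[u-16,v-16]
    W=np.array([onz(n,p,36)[:2] for p in px],np.float32)
    r=cv2.minAreaRect(W);M=cv2.moments(W);c=np.array([M["m10"],M["m01"]])/M["m00"]
    th=.5*np.arctan2(2*M["mu11"],M["mu20"]-M["mu02"])
    e=np.array([np.cos(th),np.sin(th)]);f=np.array([-e[1],e[0]])
    a,b=(W-c)@e,(W-c)@f
    print(n,"rect",r,"cen",c,"ang",np.degrees(th),"ext",a.min(),a.max(),b.min(),b.max(),"area",M["m00"])
    for x in np.arange(-30,34,6):
        s=b[abs(a-x)<2.5];print(int(x),s.min().round(1) if len(s) else "",s.max().round(1) if len(s) else "",end="; ")
    print(cv2.approxPolyDP(W.reshape(-1,1,2),4,True).reshape(-1,2).round().tolist())
# skirt in top: whole dark outline bottom-right arc
im=cv2.resize(I["top"][195:228,130:163],None,fx=8,fy=8,interpolation=cv2.INTER_CUBIC)
m=(im[...,0]<70).astype(np.uint8);k=max(cv2.findContours(m,cv2.RETR_EXTERNAL,cv2.CHAIN_APPROX_NONE)[0],key=cv2.contourArea)
W=np.array([onz("top",p,7)[:2] for p in (k[:,0]+.5)/8-.5+[130,195]])
s=W[(W[:,0]<512)|(W[:,1]<283)]
A=np.c_[2*s,np.ones(len(s))];q=np.linalg.lstsq(A,(s**2).sum(1),rcond=None)[0];print("skirt",q[:2],np.sqrt(q[2]+q[:2]@q[:2]))
E
```

```text
scene rect ((524.058837890625, 296.6307678222656), (56.90614700317383, 27.604257583618164), 42.32793426513672) cen [522.62457983 295.30765694] ang 42.549448156795904 ext -26.514043938253568 30.40138657033879 -13.765887647657204 13.839522726152243 area 1345.8474745219573
-30  ; -24 -13.1 12.8; -18 -13.3 13.5; -12 -13.4 13.5; -6 -13.8 13.8; 0 -13.7 13.8; 6 -13.3 13.6; 12 -12.7 13.2; 18 -12.9 12.9; 24 -11.6 10.6; 30 -4.8 4.4; [[509.0, 271.0], [544.0, 297.0], [546.0, 315.0], [527.0, 317.0], [498.0, 290.0]]
top rect ((514.52685546875, 299.021240234375), (60.78115463256836, 38.27140808105469), 41.89433670043945) cen [513.71833487 295.59491595] ang 36.55877294491503 ext -28.345049005902318 33.194486211213 -18.504374545899104 20.48408134961921 area 1803.286866276525
-30 7.3 8.6; -24 -18.5 14.6; -18 -18.3 18.2; -12 -18.2 20.3; -6 -17.9 20.5; 0 -17.1 19.9; 6 -16.5 18.2; 12 -15.5 13.8; 18 -15.4 13.4; 24 -14.6 13.4; 30 -9.3 8.7; [[540.0, 315.0], [524.0, 320.0], [501.0, 311.0], [490.0, 301.0], [486.0, 285.0], [507.0, 268.0], [539.0, 295.0]]
skirt [514.98203051 293.43222405] 28.939859144448327
```

Knob pose: (515, 293.4) from the skirt circle in the top view. The nose is at 42° from the bar edges in both views. Now I'll go and straddle the bar.

>>> {"op": "step_arm", "data": {
  "deltas": [5,55,-20,9.6,91,5,55,-20,9.6,91,5,55,-20,9.6,91,5,55,-20,9.6,80,5,55,-20,9.6,75,5,55,-20,9.7,75,5,55,-20,9.7,75,5,55,-20,0,75,5,55,-20,0,75,4,55,-20,0,75]
}}

```text
time: 11.2
tool_pos: [515.3, 233.7, 138.4]
tcp_rot: [-3.141, 0.001, -2.408]
contact_force: [-0.0, -0.7, -0.3]
grip_width: 74.8
finger_force: 0.0
```

>>> {"op": "step_arm", "data": {
  "deltas": [0,31,0,0,75,0,31,0,0,75,0,0,-20,0,75,0,0,-40,0,75,0,0,-30,0,75,0,0,-20,0,75,0,0,-10,0,75,0,0,-5,0,75,0,0,0,0,75,0,0,0,0,75]
}}

```text
time: 12.45
tool_pos: [515.9, 293.4, 14.6]
tcp_rot: [-3.141, 0.001, -2.409]
contact_force: [-0.1, -0.3, -0.5]
grip_width: 75.2
finger_force: 0.0
```

>>> {"op": "step_arm", "data": {
  "deltas": [0,0,-2,0,75,0,0,0,0,40,0,0,0,0,28,0,0,0,0,20,0,0,0,0,20,0,0,0,0,20,0,0,0,0,20,0,0,0,0,20,0,0,0,0,20,0,0,0,0,20]
}}

```text
time: 13.7
tool_pos: [515.4, 293.2, 11.8]
tcp_rot: [3.141, 0.0, -2.409]
contact_force: [-0.7, 0.7, -0.3]
grip_width: 31.8
finger_force: 30.0
```

The bar is gripped at width 31.8. I'll lift and carry it over the shaft, turning by -50°.

>>> {"op": "step_arm", "data": {
  "deltas": [0,0,60,0,20,5.7,-50,10,-5.5,20,5.7,-50,10,-5.5,20,5.7,-50,10,-5.5,20,5.7,-50,10,-5.5,20,5.7,-50,10,-5.5,20,5.7,-50,10,-5.5,20,5.7,-50,10,-5.5,20,5.7,-50,10,-5.5,20,5.7,-50,10,-5.5,20]
}}

```text
time: 14.95
tool_pos: [566.6, -158.4, 162.0]
tcp_rot: [3.141, -0.0, 3.007]
contact_force: [0.9, -0.3, -1.1]
grip_width: 31.7
finger_force: 30.0
```

>>> {"op": "step_arm", "data": {
  "deltas": [0,-26,0,-0.5,20,0,-25.6,0,0,20,0,0,0,0,20,0,0,0,0,20,0,0,0,0,20,0,0,0,0,20,0,0,0,0,20,0,0,0,0,20,0,0,0,0,20,0,0,0,0,20]
}}

```text
time: 16.2
tool_pos: [566.7, -208.5, 161.7]
tcp_rot: [3.141, 0.0, 3.001]
contact_force: [-0.1, -0.4, -0.3]
grip_width: 31.9
finger_force: 30.0
```

```bash
python3 - <<'E'
from h import *
I={n:np.mean([capture(n).astype(float) for _ in range(3)],0) for n in P}
np.savez("avg4.npz",**I)
o=get_obs();p=o["tool_pos"];print(p,o["tcp_rot"],o["finger_force"],o["grip_width"])
u=p[2]-11.8
for n in P: print(n,"knob org",proj(n,[p[0],p[1],u]),"nose",proj(n,[p[0]+37.6,p[1]-5.3,u+36]),"shaft",proj(n,[567,-208.4,96]))
def c(n,w=28):
    x,y=proj(n,[p[0],p[1],u+15])[0].astype(int)
    i=np.clip((I[n][y-w:y+w+1,x-w:x+w+1,::-1]-8)*1.6,0,255).astype(np.uint8);print(n,x-w,y-w)
    return cv2.resize(i,(399,399),interpolation=cv2.INTER_NEAREST)
cv2.imwrite("pics/hover.png",np.hstack([c("top"),c("scene")]))
E
```

```text
[ 566.69853178 -208.47928722  161.73816522] [3.14151162e+00 9.34109289e-06 3.00143113e+00] 29.95909569784999 32.0060178226877
scene knob org [[191.10191971 169.85267871]] nose [[183.26839154 171.98113844]] shaft [[193.62302136 180.89033839]]
top knob org [[326.49469888 183.03150683]] nose [[330.21554103 166.52324156]] shaft [[323.2592652  185.27728273]]
top 299 154
scene 162 138
```

View pics/hover.png

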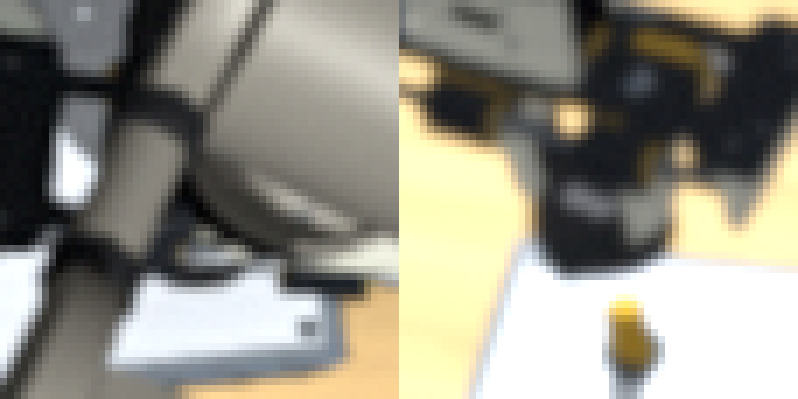

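The scene crop shows the knob level in the fingers above the brass shaft, with its skirt spanning u = 182 to 200. To get the knob's offset in the hand, I'll fit the visible front arc of the skirt on its plane.

```bash
python3 - <<'E'
from h import *
from scipy.optimize import least_squares
I=np.load("avg4.npz")["scene"];p=np.array([566.7,-208.5,161.74])
x0,y0=176,160
im=cv2.resize(I[y0:y0+22,x0:x0+32],None,fx=8,fy=8,interpolation=cv2.INTER_CUBIC)
m=(im.max(-1)<115).astype(np.uint8)
pts=[]
for c in range(m.shape[1]):
    r=np.where(m[:140,c])[0]
    if len(r): pts.append((c,r.max()))
px=(np.array(pts)+.5)/8-.5+[x0,y0]
for a in px[::12]: print(a.round(1),end=" ")
for z in (p[2]-11.8,):
    W=np.array([onz("scene",q,z)[:2] for q in px])
    k=(px[:,0]>183)&(px[:,0]<199.5)
    for R in(30,):
        s=least_squares(lambda c:np.hypot(*(W[k]-c).T)-R,[566,-208],loss="soft_l1");print("\nfixed R",s.x,"rms",np.sqrt(2*s.cost/k.sum()))
    A=np.c_[2*W[k],np.ones(k.sum())];q=np.linalg.lstsq(A,(W[k]**2).sum(1),rcond=None)[0];print("free",q[:2],np.sqrt(q[2]+q[:2]@q[:2]))
# brass now vs before, in scene
D=I[...,0]-I[...,2]
for r in range(177,187): print(r,D[r,189:202].round().astype(int))
E
```

```text
[177.9 160.1] [179.4 163.8] [180.9 172.4] [182.4 174.9] [183.9 176.2] [185.4 176.9] [186.9 176.9] [188.4 176.8] [189.9 176.7] [191.4 176.6] [192.9 176.3] [194.4 176.1] [195.9 175.7] [197.4 174.9] [198.9 174.2] [200.4 170.8] [201.9 163.7] [203.4 163.7] [204.9 164.1] [206.4 164.4] 
fixed R [ 563.49720416 -211.14195646] rms 1.0731804435416883
free [ 549.48571379 -216.71484592] 44.19492500237203
177 [-10 -10 -10  -9  -9  -9 -10 -11 -11 -11 -11 -12 -11]
178 [-11 -11  -9  -6  -3  -3  -6  -9 -11 -12 -11 -12 -11]
179 [-11 -10  -5   4  14  16   9  -2  -9 -11 -12 -11 -11]
180 [-11  -7   5  26  49  57  44  15  -4 -10 -11 -11 -11]
181 [ -9  -3  18  55  91 102  83  35   2  -8 -11 -11 -11]
182 [-10  -2  21  66 101 111  94  43   5  -7 -11 -11 -11]
183 [-10  -5  10  47  81  89  77  37   5  -7 -10 -11 -11]
184 [-12  -9   1  28  61  68  61  34   7  -6 -11 -11 -11]
185 [-11 -10  -2  23  52  63  61  44  15  -5 -10 -11 -11]
186 [-11 -10  -2  22  51  62  63  55  29   3 -10 -11 -11]
```

```bash
python3 - <<'E'
from h import *
from scipy.optimize import least_squares
I=np.load("avg4.npz")["top"];z=149.9
V=I.max(-1)
print("cols 318..340");
for r in range(186,200): print(r,V[r,318:341].astype(int))
x0,y0=316,186
im=cv2.resize(I[y0:y0+14,x0:x0+26],None,fx=8,fy=8,interpolation=cv2.INTER_CUBIC).max(-1)
pts=[]
for c in range(0,im.shape[1]):
    col=im[:,c];b=np.where((col[:-1]<85)&(col[1:]>=85))[0]
    if len(b): pts.append((c,b[-1]))
px=(np.array(pts)+.5)/8-.5+[x0,y0]
W=np.array([onz("top",q,z)[:2] for q in px])
for a,b in list(zip(px,W))[::10]: print(a.round(1),b.round(1),end="; ")
k=(px[:,0]>322)&(px[:,0]<333.5)
s=least_squares(lambda c:np.hypot(*(W[k]-c).T)-30,[566,-208],loss="soft_l1");print("\nR30",s.x,s.cost)
# scene view of nose/back of bar & predicted arc
for n in P:
  for dx in(-4,0,4): print(n,dx,proj(n,[[566.7+dx+30*np.cos(a),-208.5+30*np.sin(a),z] for a in np.radians([0,28,60,120,180,240])]).round(1).tolist())
E
```

```text
cols 318..340
186 [93 91 82 63 47 42 40 40 42 52 52 37 21 23 34 42 46 46 44 42 42 42 41]
187 [94 88 72 51 40 35 35 37 52 75 83 65 36 18 20 30 36 42 45 45 44 42 41]
188 [93 82 61 41 34 35 38 43 54 70 75 64 50 48 46 36 26 29 35 41 44 45 50]
189 [82 72 51 36 35 38 56 64 68 77 81 76 81 94 97 81 51 29 25 30 35 41 56]
190 [ 62  57  42  35  37  41  64  77  86 100 109 112 118 120 117 109  87  59
  48  52  53  46  47]
191 [ 39  39  34  35  35  37  54  67  80  92  97 101 106 100  90  91  92  87
  91  98  96  76  55]
192 [ 32  38  47  45  33  31  35  41  53  56  55  53  55  53  53  73  98 110
 113 115 102  75  51]
193 [ 41  74  98  93  70  46  36  34  32  33  31  36  42  55  81 116 141 147
 148 142 109  59  32]
194 [ 66 117 147 145 125  99  80  72  67  66  73  84  95 115 137 155 167 167
 168 163 125  63  32]
195 [ 95 145 167 168 160 146 138 134 132 133 135 139 144 154 164 167 168 169
 169 167 142 104  82]
196 [116 158 170 168 167 165 164 164 163 163 162 163 164 166 167 167 167 167
 168 168 161 149 142]
197 [128 161 167 165 165 165 165 166 167 168 167 166 166 166 165 165 167 166
 168 169 169 168
[... 834 characters left out ...]
.1] [ 534.4 -243.5]; 
R30 [ 567.43031903 -208.39465654] 1.1022311028889835
scene -4 [[188.3, 176.8], [193.4, 176.7], [198.6, 174.3], [201.6, 166.4], [194.6, 161.0], [184.6, 163.4]]
scene 0 [[187.9, 177.9], [193.0, 177.8], [198.1, 175.4], [201.2, 167.4], [194.2, 162.0], [184.2, 164.4]]
scene 4 [[187.5, 179.0], [192.6, 178.9], [197.7, 176.5], [200.8, 168.5], [193.8, 163.1], [183.8, 165.5]]
top -4 [[326.0, 173.1], [320.7, 174.6], [316.3, 179.1], [316.8, 190.6], [327.1, 196.1], [336.8, 190.0]]
top 0 [[326.0, 171.6], [320.6, 173.1], [316.3, 177.6], [316.8, 189.0], [327.0, 194.5], [336.8, 188.5]]
top 4 [[325.9, 170.1], [320.6, 171.6], [316.2, 176.0], [316.7, 187.5], [327.0, 193.0], [336.7, 187.0]]
```

In the top view the held knob's skirt centre is (567.4, -208.4). That is within 1 mm of the TCP and of the shaft axis from the same camera. I'll descend to just above the tip and then onto it, slowly.

>>> {"op": "step_arm", "data": {
  "deltas": [0,0,-25,0,20,0,0,-20,0,20,0,0,-4,0,20,0,0,-3,0,20,0,0,-3,0,20,0,0,-2,0,20,0,0,-2,0,20,0,0,-2,0,20,0,0,0,0,20,0,0,0,0,20]
}}

```text
time: 17.75
tool_pos: [566.8, -208.5, 100.8]
tcp_rot: [3.142, 0.0, 3.001]
contact_force: [-0.8, 0.3, -1.0]
grip_width: 31.6
finger_force: 30.0
```

The tip is 7 mm into the bore and there is no contact force. Continuing.

>>> {"op": "step_arm", "data": {
  "deltas": [0,0,-3,0,20,0,0,-3,0,20,0,0,-3,0,20,0,0,-3,0,20,0,0,-2,0,20,0,0,-2,0,20,0,0,0,0,20,0,0,0,0,20,0,0,0,0,20,0,0,0,0,20]
}}

```text
time: 19.0
tool_pos: [566.8, -208.5, 84.8]
tcp_rot: [3.142, 0.0, 3.001]
contact_force: [0.1, 0.7, -1.1]
grip_width: 32.0
finger_force: 30.0
```

>>> {"op": "step_arm", "data": {
  "deltas": [0,0,-1,0,20,0,0,-1,0,20,0,0,-1,0,20,0,0,-2,0,20,0,0,-2,0,20,0,0,-2,0,20,0,0,-1,0,20,0,0,-1,0,20,0,0,0,0,20,0,0,0,0,20]
}}

```text
time: 20.25
tool_pos: [567.0, -208.6, 75.5]
tcp_rot: [-3.141, 0.002, 3.002]
contact_force: [-5.3, 2.5, 14.5]
grip_width: 31.7
finger_force: 30.0
```

>>> {"op": "step_arm", "data": {
  "deltas": [0,0,-1,0,20,0,0,0,0,20,0,0,0,0,20,0,0,0,0,20,0,0,0,0,20,0,0,0,0,20,0,0,0,0,20,0,0,0,0,20,0,0,0,0,20,0,0,0,0,20]
}}

```text
time: 21.5
tool_pos: [567.1, -208.6, 75.4]
tcp_rot: [-3.141, 0.002, 3.002]
contact_force: [-6.2, 3.1, 20.3]
grip_width: 31.6
finger_force: 30.0
```

```bash
python3 - <<'E'
from h import *
i=capture("scene");w=i[165:215,165:255,::-1]
cv2.imwrite("pics/end.png",cv2.resize(w,None,fx=7,fy=7,interpolation=cv2.INTER_CUBIC))
E
```

```text
(no output)
```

View pics/end.png

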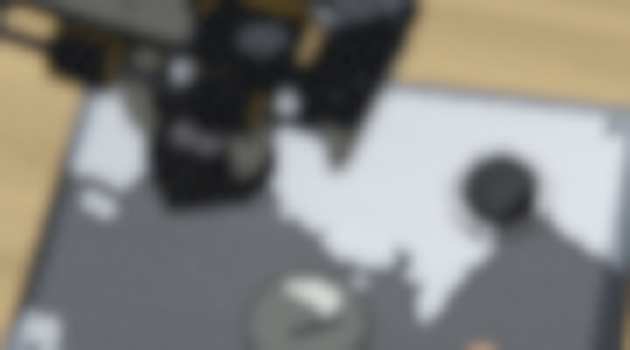

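The picture shows the knob (crop (215,170)) down on the box with the fingers on it, and the cap (500,188) flat on its collar. TCP z stays at 75.4 while the force rises to 20 N, so this is the hard stop. Handing in.

```bash
python3 -c "
from plant import *
print(close_job())"
```

```text
the job is handed in; nothing more can be done
None
```

The job is handed in at about 21.5 s, with no verdict returned: the cap is pressed home, and the knob is fully on the D-shaft, pushed in to its stop and still held there (about 20 N down, 30 N grip).

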